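# Hold the bathroom heater's stick to warm

## Robot

A 6-joint arm with a two-finger parallel gripper is mounted at the origin on the work surface. World frame = base frame: x ahead of the robot, y to its left, z up, the work surface at z = 0. Lengths are in m, angles in degrees, forces in N, time in s.
With the tool pointing down it reaches from about 0.35 to 0.875 m from the base axis. Payload 4.2 kg.
Tool frame: the origin (TCP) lies at the very end of the fingers, on their centre line; the grasp point (between the pads) lies 19 mm behind it (r.grip_point_offset is the distance from the TCP to the grasp point, in m); z points along the fingers, y is the line along which they close (so a half turn about z gives the same grasp; the last joint's range is limited). The gripper opens to 87 mm and grips with 3 to 60 N. Pads are 19 mm wide; open, the fingers measure 117 mm over their backs; the gripper's body (75 mm by 190 mm) begins 51 mm behind the grasp point.
Start: joints at [-51.876, 22.042, 0.453, 0, -68.411, -14.817], TCP at [0.247, -0.574, 0.223] pointing down, gripper open.
Joint ranges: [-179.83, 179.83], [-69.29, 118.12], [-61.27, 80.66], [-181.25, 117.63], [-171.15, -9.14], [-177.46, 177.46]. Speed limits (degrees/s): [159.86, 159.86, 180, 180, 180, 180].

## Interface

Orientations are given as a 3x3 rotation matrix whose columns are the frame's x, y, z axes.
In Python, from station import r gives the robot as it stands.
- The arm moves only by the tool move_arm, never from a script. Its argument "series" is a list of rows, each a list of 3 entries, a list of its own where there are three numbers: the turn, a rotation vector about the tool's x, y, z as a fraction of full scale, then the shift along the tool's x, y, z as a fraction of full scale, then the opening, from 0 (shut) to 1 (fully open). A call has 1 to 12 rows; each row shifts and turns the commanded pose from where the row before left it, along the tool's axes as they then stand; what a row does not reach is not made up. Full scale, the value 1, is 0.5 m for a shift and 0.1 rad for a turn. A row lasts 1/10 s, in which the tool goes at most 50 mm and 8.59 degrees, less where a joint would pass 70% of its speed; a pose out of reach is approached as far as the arm can. A call with a number of a shift or a turn outside -1 to 1 is refused whole. A call with a gripper value outside its range is refused whole. The fingers move at their own pace and stop on an object; the grip force is fixed at half the most. Time passes only in rows, so rows that do not move let the fingers close. It gives the time, the measured TCP pose, the force, the opening and the grip force at its end, in the units of the state.
- r.sense(): the state, without advancing time (a new reading comes with each control period).
- r.capture(name): name is "scene" or "top" or "wrist"; returns a dict with "img" (400x640x3 uint8, red, green, blue), "fx", "fy", "cx", "cy" (pixels), "origin" and "orientation" of the camera in the world. Camera axes: x right, y up, looking along -z (the intrinsics and any distortion apply to the point x, -y, -z); pixel columns grow to the right and rows downward; lengths in m; the calibration is good to about 2 mm. A picture is of the moment at which its call begins. There is no depth.
- r.finish_job(): hands the job in; it is judged then, once.
Trained networks look in the newest picture that a camera, given by its name, has taken for a name from the list of things; names that differ only in an ending like _2 or _b are one class to them, and where a whole thing is asked for, a point or a joint stands for the part that bears it (a point fixed in the world has none). Each returns a list of dicts, best first, with "score" (0 to 1); they miss things now and then, are a little off and sometimes report something else, mostly with a low value. They report only what shows in the picture. A call takes as long as a camera call. They do not tell look-alikes from the thing itself.
- r.cut_out(target, camera): "pixels" (400x640 bool, what is visible of it) and "centre" ([column, row] in pixels, amid what is visible of it).
- r.pinpoint(target, camera): "centre" ([column, row] in pixels: a listed point, or the origin of a listed thing).
The state is a dict: "time_s": time; "joints": joint angles; "joint_velocities": joint speeds; "effort": joint torques, N m; "tcp_pos": TCP position; "ee_rot": TCP orientation; "wrist_force": force on the tool from outside, world axes, zero at the start; "moment": the same for the moment, N m; "gripper_width": opening from 0.0 (shut) to 1.0 (fully open); "gripper_force": force on a finger pad.
Only numpy, scipy, OpenCV 4.12 (cv2) and the standard library are available. Lean on these libraries where they do the work, as an engineer would, in place of code of your own. Each camera call takes 0.05 s, during which the arm holds its last target. There are 200 camera calls.

## Task

Turn up the bathroom heater: take the stick of the chrome heater remote, tilt it well over towards the red dot and hold it there for at least one and a half seconds. Then let go so that the stick stands upright again. Do not tilt it towards the blue dot, and do not disturb the black-knobbed stick of the white fan remote or the aluminium canister.

Things in the scene. Friction and masses are not known exactly. Their poses are not given: they have to be found in the camera images.
- heater_mount: Heater remote, fixed: chrome box on a black foot, 100 mm (x) by 76 mm (y), top at 46 mm, black rubber boot round the stick up to 55 mm. Origin: centre of its underside, on the shelf. Its x axis points from the stick to the 16 mm red dot on top (33 mm from centre), -x to the blue dot; z up. At yaw 0 red points away from the robot; turned up to 60 degrees either way, left or right on the shelf.
- heater_knob (a point): Centre of the heater stick's chrome knob, a drum 24 mm wide, 28 mm tall, on an 8 mm rod; upright it is 110 mm above the mount's origin, axes as the mount's. The stick tilts any way about a pivot 70 mm below this point, stops at 29 degrees (knob 34 mm aside), springs back when let go (0.5 N m/rad, 3 N at the knob at 24 degrees, where the knob is 28 mm aside and 6 mm lower).
- fan_knob (a point): Centre of the black knob of the other remote, the white plastic fan remote: same size, form and spring stick as the heater remote, with small grey dots only. To be left alone.
- canister: Loose small aluminium canister with a ribbed twist cap, 50 mm in diameter, 84 mm tall, standing beyond the remotes. Origin at the centre of its underside. To be left alone.
Things that resemble listed ones, but are neither listed nor needed, are in the scene too. What is shaped like the heater_mount but purple or yellow is not meant.

How it is judged:
By the outcome, as a careful person would: the job done as asked, in the order asked, and still so for the second after the job is handed in, with the robot touching nothing.
It also fails if it takes over 32 s, if anything falls off the work surface, if the arm or the gripper's body presses on something with over 40 N, if the wrist force passes 120 N, or if a joint passes its speed limit or range.

## Working session

There is one attempt and no reset: what is moved stays moved. The work goes in short steps, Python scripts to look and compute and a tool call to move; the robot and the scene stay as the last step left them, time stands still between calls to the robot, and variables do not carry over. Pictures are saved under pics/ and viewed, at most 10 in all, crops included, and the job is handed in when it is done.

Besides the shell and the picture viewer there is one more tool, called after "Request:" in YAML: its name, and indented under it one key for each argument. move_arm: Moves the arm, as the interface text tells. Its arguments: {"type":"object","properties":{"series":{"type":"array"}},"required":["series"]}

```bash
mkdir -p pics; ls; python3 - <<'E'
from station import r
import cv2,numpy as np
ims=[]
for c in ["scene","top"]:
    d=r.capture(c); cv2.imwrite(f"pics/{c}0.png",d["img"][:,:,::-1])
    print(c,{k:np.round(v,4).tolist() if not np.isscalar(v) else v for k,v in d.items() if k!="img"})
    for t in ["heater_mount","heater_knob","fan_knob","canister"]:
        print(t,[(np.round(x["centre"],1).tolist(),round(x["score"],2)) for x in r.pinpoint(t,c)])
s=r.sense();print(s)
E
```

```text
pics
scene {'fx': 399.1015239004158, 'fy': 399.1015239004158, 'cx': 315.8356436014806, 'cy': 206.34239027478085, 'origin': [1.0125, 0.4651, 0.5775], 'orientation': [[-0.8326, -0.3188, 0.4529], [0.5534, -0.5116, 0.6572], [0.0222, 0.7979, 0.6024]]}
heater_mount [([335.7, 198.9], 0.91), ([293.8, 225.8], 0.81), ([290.2, 169.9], 0.78)]
heater_knob [([295.8, 187.0], 0.79), ([343.3, 157.0], 0.75), ([287.4, 136.1], 0.44)]
fan_knob [([461.2, 236.6], 0.64)]
canister [([273.6, 269.2], 0.64)]
top {'fx': 451.74039864711784, 'fy': 451.74039864711784, 'cx': 321.14740833555, 'cy': 197.78030461375468, 'origin': [0.4708, -0.0728, 1.1066], 'orientation': [[0.0247, 0.9873, -0.1568], [-0.9997, 0.0232, -0.0118], [-0.008, 0.1571, 0.9876]]}
heater_mount [([436.0, 243.0], 0.94), ([354.5, 197.2], 0.86), ([365.0, 258.1], 0.73)]
heater_knob [([349.8, 190.1], 0.64), ([369.4, 258.1], 0.61)]
fan_knob [([213.4, 263.2], 0.63)]
canister [([313.4, 149.8], 0.95)]
{'time_s': 0.5, 'joints': array([-5.18760346e+01,  2.20436773e+01,  4.48811378e-01, -6.93635458e-04,
       -6.84138308e+01, -1.48167368e+01]), 'joint_velocities': array([-0.0111046 , -0.09417994,  0.07216821, -0.0295631 ,  0.12408393,
        0.03384685]), 'effort': array([ 1.47701179e-06, -3.90072012e+01,  1.87447768e+01,  4.22081396e+00,
        1.49754924e-02, -4.09691540e-05]), 'tcp_pos': array([ 0.24727952, -0.57393218,  0.2225011 ]), 'ee_rot': array([[-9.18398232e-01, -3.95657276e-01, -8.48515528e-05],
       [-3.95657284e-01,  9.18398224e-01,  1.26356228e-04],
       [ 2.79337544e-05,  1.49617471e-04, -9.99999988e-01]]), 'wrist_force': array([0.61588688, 0.46102331, 0.5543066 ]), 'moment': array([0.02655204, 0.02979482, 0.02684683]), 'gripper_force': 0.0, 'gripper_width': 1.0015360894057166}
```

View pics/scene0.png

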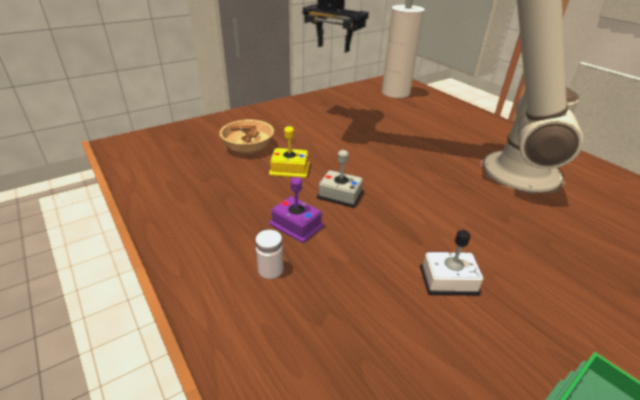

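View pics/top0.png

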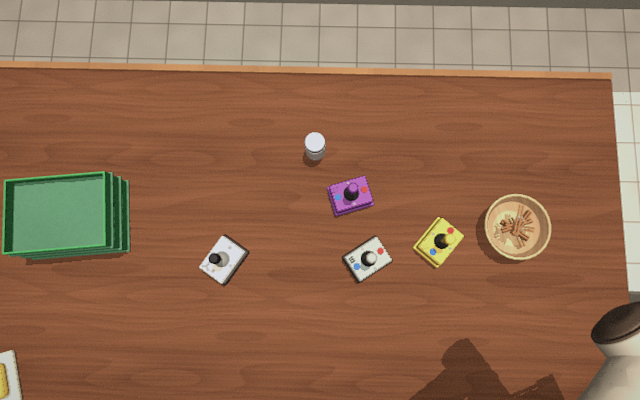

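The chrome heater remote is at about (368,259) in top, with its red dot at (380,251) and blue at (357,267). In scene it is at about (341,187), with the knob at (343,157). The purple and yellow ones are decoys. Next I measure it.

```bash
cat > h.py <<'E'
import numpy as np,cv2
from station import r
def ray(d,p):
    v=np.array([(p[0]-d["cx"])/d["fx"],-(p[1]-d["cy"])/d["fy"],-1.0])
    return np.array(d["origin"]),np.array(d["orientation"])@v
def plane(d,p,z):
    o,v=ray(d,p); return o+v*(z-o[2])/v[2]
def tri(obs):
    A=np.zeros((3,3));b=np.zeros(3)
    for d,p in obs:
        o,v=ray(d,p);v=v/np.linalg.norm(v);P=np.eye(3)-np.outer(v,v);A+=P;b+=P@o
    return np.linalg.solve(A,b)
def dots(d,c,rad):
    hsv=cv2.cvtColor(d["img"],cv2.COLOR_RGB2HSV).astype(int);H,S,V=hsv[...,0],hsv[...,1],hsv[...,2]
    yy,xx=np.mgrid[:400,:640];near=(xx-c[0])**2+(yy-c[1])**2<rad**2
    o={}
    for n,m in (("red",((H<6)|(H>172))&(S>140)&(V>120)),("blue",(H>100)&(H<125)&(S>110))):
        n_,l,st,ce=cv2.connectedComponentsWithStats((m&near).astype(np.uint8))
        if n_>1: k=1+st[1:,4].argmax(); o[n]=(ce[k],st[k,4])
    return o
E
python3 - <<'E'
from h import *
T=r.capture("top");S=r.capture("scene")
print("knob",tri([(T,(369.4,258.1)),(S,(343.3,157))]),"base",tri([(T,(365,258.1)),(S,(335.7,198.9))]))
print("base planes",plane(T,(365,258.1),0),plane(S,(335.7,198.9),0),"knob pl",plane(T,(369.4,258.1),.11),plane(S,(343.3,157),.11))
for d,c in((T,(368,259)),(S,(341,187))):
    o=dots(d,c,22);print(o)
    P={k:plane(d,v[0],.046) for k,v in o.items()};print(P)
    if len(P)==2:
        w=P["red"]-P["blue"];print("mid",(P["red"]+P["blue"])/2,"len",np.linalg.norm(w),"yaw",np.degrees(np.arctan2(w[1],w[0])))
print("purple knob",tri([(T,(349.8,190.1)),(S,(295.8,187))]),"yellow base",plane(T,(436,243),0))
E
```

```text
knob [ 0.49900445 -0.17055933  0.10910611] base [ 0.50521849 -0.17437676 -0.0126768 ]
base planes [ 0.50086416 -0.16971893  0.        ] [ 0.5196785 -0.1645227  0.       ] knob pl [ 0.49811373 -0.16969502  0.11      ] [ 0.50073877 -0.17024611  0.11      ]
{'red': (array([380.        , 250.70833333]), np.int32(24)), 'blue': (array([356.2962963 , 266.22222222]), np.int32(27))}
{'red': array([ 0.517562  , -0.20046546,  0.046     ]), 'blue': array([ 0.48043456, -0.14569711,  0.046     ])}
mid [ 0.49899828 -0.17308128  0.046     ] len 0.06616660415351214 yaw -55.86667636663781
{'red': (array([328.22222222, 176.44444444]), np.int32(9)), 'blue': (array([353.55555556, 182.66666667]), np.int32(9))}
{'red': array([ 0.51941214, -0.20034041,  0.046     ]), 'blue': array([ 0.48322053, -0.14563007,  0.046     ])}
mid [ 0.50131633 -0.17298524  0.046     ] len 0.06559766545454347 yaw -56.514842119057334
purple knob [ 0.65216144 -0.12728487  0.10374807] yellow base [ 0.54159323 -0.34220056  0.        ]
```

Mount is at about (0.4995,-0.172), yaw −56°. The plan is to close the fingers perpendicular to the tilt direction, so tool y sits at 34°. First I move over it.

Request:
move_arm:
  series:
    - [[0, 0, 0], [-0.065, 0.045, 0], 1]
    - [[0, 0, 0], [-0.065, 0.045, 0], 1]
    - [[0, 0, 0], [-0.065, 0.045, 0], 1]
    - [[0, 0, 0], [-0.065, 0.045, 0], 1]
    - [[0, 0, 0], [-0.065, 0.045, 0], 1]
    - [[0, 0, 0], [-0.065, 0.045, 0], 1]
    - [[0, 0, 0], [-0.065, 0.045, 0], 1]
    - [[0, 0, 0], [-0.065, 0.045, 0], 1]
    - [[0, 0, 0], [-0.065, 0.045, 0], 1]
    - [[0, 0, 0], [-0.065, 0.045, 0], 1]
    - [[0, 0, 0], [-0.065, 0.045, 0], 1]
    - [[0, 0, 0], [-0.065, 0.045, 0], 1]

```text
time_s: 1.8
tcp_pos: [0.4994, -0.1702, 0.2229]
ee_rot: [[-0.918, -0.396, 0.001], [-0.396, 0.918, -0.0], [-0.001, -0.0, -1.0]]
wrist_force: [1.5, 0.2, -0.5]
gripper_width: 1.004
gripper_force: 0.0
```

Request:
move_arm:
  series:
    - [[0, 0, 0.99], [0, 0, 0], 1]
    - [[0, 0, 0.99], [0, 0, 0], 1]
    - [[0, 0, 0.99], [0, 0, 0], 1]
    - [[0, 0, 0.99], [0, 0, 0], 1]
    - [[0, 0, 0.99], [0, 0, 0], 1]
    - [[0, 0, 0.99], [0, 0, 0], 1]
    - [[0, 0, 0.99], [0, 0, 0], 1]
    - [[0, 0, 0.99], [0, 0, 0], 1]
    - [[0, 0, 0.99], [0, 0, 0], 1]
    - [[0, 0, 0.99], [0, 0, 0], 1]
    - [[0, 0, 0.99], [0, 0, 0], 1]
    - [[0, 0, 0.99], [0, 0, 0], 1]

```text
time_s: 3.0
tcp_pos: [0.4987, -0.1717, 0.2227]
ee_rot: [[-0.707, 0.707, 0.0], [0.707, 0.707, 0.0], [-0.0, 0.0, -1.0]]
wrist_force: [-0.4, -0.3, -0.0]
gripper_width: 0.997
gripper_force: 0.0
```

Request:
move_arm:
  series:
    - [[0, 0, 0.99], [0, 0, 0], 1]
    - [[0, 0, 0.99], [0, 0, 0], 1]
    - [[0, 0, 0], [0, 0, 0], 1]
    - [[0, 0, 0], [0, 0, 0], 1]

```text
time_s: 3.4
tcp_pos: [0.4986, -0.1717, 0.2226]
ee_rot: [[-0.559, 0.829, 0.0], [0.829, 0.559, -0.0], [-0.0, 0.0, -1.0]]
wrist_force: [-1.3, 0.5, -0.3]
gripper_width: 0.999
gripper_force: 0.0
```

```bash
python3 - <<'E'
from h import *
W=r.capture("wrist");s=r.sense();print(s["time_s"],s["tcp_pos"],s["ee_rot"],s["joints"])
cv2.imwrite("pics/w1.png",W["img"][:,:,::-1])
for t in["heater_knob","heater_mount"]:
    for x in r.pinpoint(t,"wrist"): print(t,x["score"],x["centre"],plane(W,x["centre"],.11 if "knob" in t else 0))
o=dots(W,(320,200),400);print(o)
P={k:plane(W,v[0],.046) for k,v in o.items()};print(P)
if len(P)==2:
    w=P["red"]-P["blue"];print("mid",(P["red"]+P["blue"])/2,np.linalg.norm(w),np.degrees(np.arctan2(w[1],w[0])))
E
```

```text
3.45 [ 0.49865931 -0.17169442  0.22263206] [[-5.59132439e-01  8.29078334e-01  1.77068899e-04]
 [ 8.29078345e-01  5.59132451e-01 -2.20338724e-05]
 [-1.17272774e-04  1.34484137e-04 -9.99999984e-01]] [-1.36060335e+00  1.25232202e+01 -1.31845307e+01  1.13347455e-03
 -6.42820767e+01 -1.44644066e+02]
heater_knob 0.79 [317.4, 195.2] [ 0.49953453 -0.17370586  0.11      ]
heater_knob 0.67 [264.7, 349.1] [ 0.54626807 -0.33842072  0.11      ]
heater_knob 0.6 [484.9, 244.0] [ 0.65157104 -0.12714545  0.11      ]
heater_mount 0.98 [317.8, 168.0] [ 0.49989789 -0.173233    0.        ]
heater_mount 0.86 [274.7, 290.1] [ 0.54502252 -0.34283644  0.        ]
heater_mount 0.68 [441.6, 204.6] [ 0.6513281  -0.12637542  0.        ]
{'red': (array([444.4       , 247.15454545]), np.int32(110)), 'blue': (array([318.50340136, 144.65306122]), np.int32(147))}
{'red': array([ 0.66294105, -0.1607206 ,  0.046     ]), 'blue': array([ 0.48124649, -0.14445927,  0.046     ])}
mid [ 0.57209377 -0.15258993  0.046     ] 0.1824207893658918 -5.114241163830036
```

View pics/w1.png

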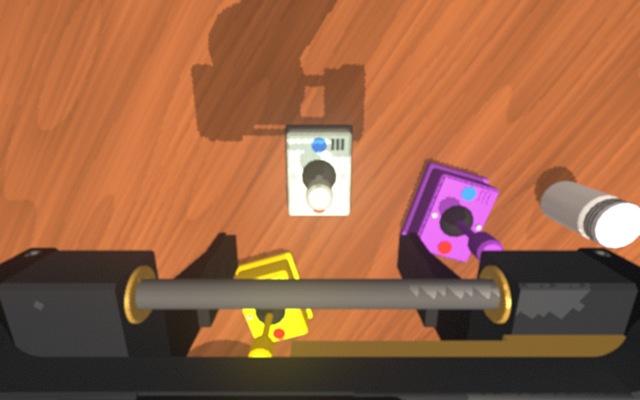

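The wrist view shows the chrome box square to the gripper, with the knob at (318,195) and the blue dot at (318,145). The alignment agrees, so I descend and grip.

Request:
move_arm:
  series:
    - [[0, 0, 0], [0, 0, 0.066], 1]
    - [[0, 0, 0], [0, 0, 0.066], 1]
    - [[0, 0, 0], [0, 0, 0.066], 1]
    - [[0, 0, 0], [0, 0, 0.044], 1]
    - [[0, 0, 0], [0, 0, 0.022], 1]
    - [[0, 0, 0], [0, 0, 0], 1]
    - [[0, 0, 0], [0, 0, 0], 0]
    - [[0, 0, 0], [0, 0, 0], 0]
    - [[0, 0, 0], [0, 0, 0], 0]
    - [[0, 0, 0], [0, 0, 0], 0]
    - [[0, 0, 0], [0, 0, 0], 0]
    - [[0, 0, 0], [0, 0, 0], 0]

```text
time_s: 4.75
tcp_pos: [0.4987, -0.1717, 0.0908]
ee_rot: [[-0.558, 0.83, 0.0], [0.83, 0.558, -0.0], [-0.0, 0.0, -1.0]]
wrist_force: [-0.5, -0.1, 1.0]
gripper_width: 0.539
gripper_force: 0.0
```

Request:
move_arm:
  series:
    - [[0, 0, 0], [0, 0, 0], 0]
    - [[0, 0, 0], [0, 0, 0], 0]
    - [[0, 0, 0], [0, 0, 0], 0]
    - [[0, 0, 0], [0, 0, 0], 0]

```text
time_s: 5.15
tcp_pos: [0.499, -0.1716, 0.0906]
ee_rot: [[-0.558, 0.83, 0.001], [0.83, 0.558, 0.0], [-0.0, 0.001, -1.0]]
wrist_force: [1.1, 0.6, 0.0]
gripper_width: 0.264
gripper_force: 30.0
```

Gripped at about 23 mm width. Now I rotate about the pivot by 25° towards red (−tool x).

Request:
move_arm:
  series:
    - [[0, 0.55, 0], [-0.0056, 0, 0.00015], 0]
    - [[0, 0.55, 0], [-0.0056, 0, 0.00015], 0]
    - [[0, 0.55, 0], [-0.0056, 0, 0.00015], 0]
    - [[0, 0.55, 0], [-0.0056, 0, 0.00015], 0]
    - [[0, 0.55, 0], [-0.0056, 0, 0.00015], 0]
    - [[0, 0.55, 0], [-0.0056, 0, 0.00015], 0]
    - [[0, 0.55, 0], [-0.0056, 0, 0.00015], 0]
    - [[0, 0.55, 0], [-0.0056, 0, 0.00015], 0]
    - [[0, 0, 0], [0, 0, 0], 0]
    - [[0, 0, 0], [0, 0, 0], 0]

```text
time_s: 6.15
tcp_pos: [0.5111, -0.1897, 0.0862]
ee_rot: [[-0.505, 0.83, -0.237], [0.751, 0.558, 0.354], [0.426, 0.001, -0.905]]
wrist_force: [-0.1, 2.6, 3.9]
gripper_width: 0.262
gripper_force: 30.0
```

```bash
python3 - <<'E'
from h import *
s=r.sense();g=s["tcp_pos"]-s["ee_rot"][:,2]*.019
print(g,s["ee_rot"][:,2],s["wrist_force"],s["moment"],s["gripper_width"])
S=r.capture("scene");c=S["img"][120:230,280:400,::-1];cv2.imwrite("pics/s1.png",cv2.resize(c,None,fx=5,fy=5))
E
```

```text
[ 0.51564355 -0.19646699  0.10336325] [-0.23737137  0.35412855 -0.90457051] [-0.07544347  2.56516893  3.85393672] [ 0.13884967 -0.24551841 -0.11761685] 0.26158384684277725
```

View pics/s1.png

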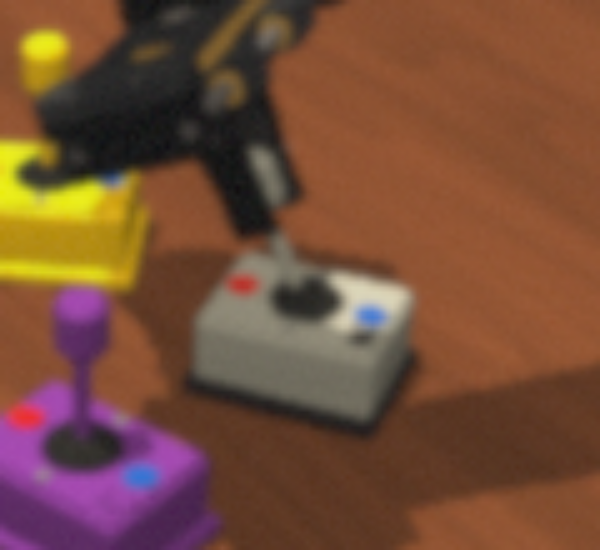

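The view shows the stick (rod from about (280,245) to the boot at (305,295)) leaning at 25° over the red dot, with the yellow remote clear. I hold it there for 2.4 s.

Request:
move_arm:
  series:
    - [[0, 0, 0], [0, 0, 0], 0]
    - [[0, 0, 0], [0, 0, 0], 0]
    - [[0, 0, 0], [0, 0, 0], 0]
    - [[0, 0, 0], [0, 0, 0], 0]
    - [[0, 0, 0], [0, 0, 0], 0]
    - [[0, 0, 0], [0, 0, 0], 0]
    - [[0, 0, 0], [0, 0, 0], 0]
    - [[0, 0, 0], [0, 0, 0], 0]
    - [[0, 0, 0], [0, 0, 0], 0]
    - [[0, 0, 0], [0, 0, 0], 0]
    - [[0, 0, 0], [0, 0, 0], 0]
    - [[0, 0, 0], [0, 0, 0], 0]

```text
time_s: 7.4
tcp_pos: [0.511, -0.1896, 0.0862]
ee_rot: [[-0.505, 0.83, -0.237], [0.751, 0.558, 0.353], [0.425, 0.001, -0.905]]
wrist_force: [0.5, 1.3, 5.4]
gripper_width: 0.263
gripper_force: 30.0
```

Request:
move_arm:
  series:
    - [[0, 0, 0], [0, 0, 0], 0]
    - [[0, 0, 0], [0, 0, 0], 0]
    - [[0, 0, 0], [0, 0, 0], 0]
    - [[0, 0, 0], [0, 0, 0], 0]
    - [[0, 0, 0], [0, 0, 0], 0]
    - [[0, 0, 0], [0, 0, 0], 0]
    - [[0, 0, 0], [0, 0, 0], 0]
    - [[0, 0, 0], [0, 0, 0], 0]
    - [[0, 0, 0], [0, 0, 0], 0]
    - [[0, 0, 0], [0, 0, 0], 0]
    - [[0, 0, 0], [0, 0, 0], 0]
    - [[0, 0, 0], [0, 0, 0], 0]

```text
time_s: 8.6
tcp_pos: [0.511, -0.1896, 0.0863]
ee_rot: [[-0.505, 0.83, -0.237], [0.751, 0.558, 0.353], [0.425, 0.001, -0.905]]
wrist_force: [1.3, 1.7, 4.5]
gripper_width: 0.26
gripper_force: 30.0
```

I bring it back upright while still gripped, so it can't overshoot towards blue, then open.

Request:
move_arm:
  series:
    - [[0, -0.55, 0], [0.0056, 0, 0.00015], 0]
    - [[0, -0.55, 0], [0.0056, 0, 0.00015], 0]
    - [[0, -0.55, 0], [0.0056, 0, 0.00015], 0]
    - [[0, -0.55, 0], [0.0056, 0, 0.00015], 0]
    - [[0, -0.55, 0], [0.0056, 0, 0.00015], 0]
    - [[0, -0.55, 0], [0.0056, 0, 0.00015], 0]
    - [[0, -0.55, 0], [0.0056, 0, 0.00015], 0]
    - [[0, -0.55, 0], [0.0056, 0, 0.00015], 0]
    - [[0, 0, 0], [0, 0, 0], 0]
    - [[0, 0, 0], [0, 0, 0], 0]
    - [[0, 0, 0], [0, 0, 0], 0.4]
    - [[0, 0, 0], [0, 0, 0], 1]

```text
time_s: 9.8
tcp_pos: [0.4986, -0.1722, 0.0902]
ee_rot: [[-0.557, 0.831, -0.001], [0.831, 0.557, 0.0], [0.001, -0.001, -1.0]]
wrist_force: [0.1, -0.1, 0.8]
gripper_width: 0.367
gripper_force: 0.0
```

Request:
move_arm:
  series:
    - [[0, 0, 0], [0, 0, 0], 1]
    - [[0, 0, 0], [0, 0, 0], 1]
    - [[0, 0, 0], [0, 0, 0], 1]
    - [[0, 0, 0], [0, 0, 0], 1]
    - [[0, 0, 0], [0, 0, 0], 1]
    - [[0, 0, 0], [0, 0, 0], 1]
    - [[0, 0, 0], [0, 0, 0], 1]
    - [[0, 0, 0], [0, 0, 0], 1]
    - [[0, 0, 0], [0, 0, 0], 1]

```text
time_s: 10.7
tcp_pos: [0.4986, -0.1717, 0.0906]
ee_rot: [[-0.558, 0.83, -0.0], [0.83, 0.558, 0.0], [0.0, -0.0, -1.0]]
wrist_force: [0.7, -0.3, 0.5]
gripper_width: 0.995
gripper_force: 0.0
```

Request:
move_arm:
  series:
    - [[0, 0, 0], [0, 0, -0.04], 1]
    - [[0, 0, 0], [0, 0, -0.06], 1]
    - [[0, 0, 0], [0, 0, -0.06], 1]
    - [[0, 0, 0], [0, 0, -0.06], 1]
    - [[0, 0, 0], [0, 0, -0.06], 1]
    - [[0, 0, 0], [0, 0, 0], 1]
    - [[0, 0, 0], [0, 0, 0], 1]
    - [[0, 0, 0], [0, 0, 0], 1]
    - [[0, 0, 0], [0, 0, 0], 1]
    - [[0, 0, 0], [0, 0, 0], 1]

```text
time_s: 11.7
tcp_pos: [0.4982, -0.1717, 0.2295]
ee_rot: [[-0.558, 0.83, -0.002], [0.83, 0.558, 0.0], [0.001, -0.002, -1.0]]
wrist_force: [0.4, 0.0, 0.5]
gripper_width: 1.004
gripper_force: 0.0
```

```bash
python3 - <<'E'
from h import *
S=r.capture("scene");cv2.imwrite("pics/s2.png",S["img"][:,:,::-1])
for t in["heater_knob","fan_knob","canister"]: print(t,[(x["centre"],x["score"]) for x in r.pinpoint(t,"scene")])
E
```

```text
heater_knob [([341.6, 155.2], 0.66), ([297.0, 186.3], 0.57), ([283.0, 131.4], 0.48)]
fan_knob [([458.9, 238.3], 0.84)]
canister [([460.2, 238.1], 0.66), ([272.7, 267.1], 0.59)]
```

View pics/s2.png

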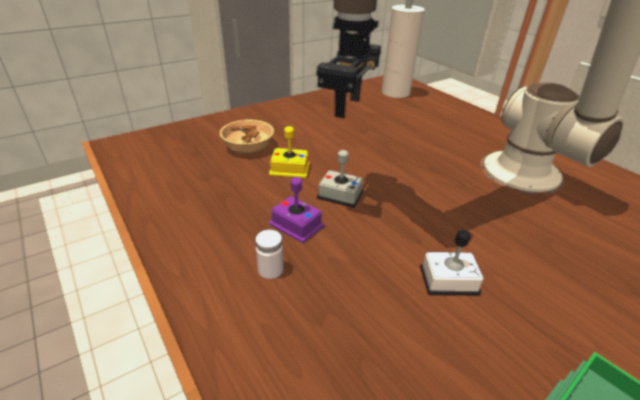

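The heater stick is upright again with its knob at (343,157). The fan stick at (462,237) and the canister at (270,255) haven't moved, and the gripper is clear.

```bash
python3 -c "
from station import r
print(r.finish_job())"
```

```text
the job is handed in; nothing more can be done
None
```

I tilted the heater stick about 25° towards the red dot, held it there for about 2.5 s, then brought it back upright and let go. The fan stick and canister were not touched, and the job is handed in.

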